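# Stand the leaning casting back up and push it home against the fixture stop

### The arm

A 7-joint arm with a two-finger parallel gripper is mounted at the origin on the work surface. World frame = base frame: x ahead of the robot, y to its left, z up, the work surface at z = 0. Lengths are in mm, angles in rad, forces in N, time in s.
With the tool pointing down it reaches from about 425 to 825 mm from the base axis. Payload 3.6 kg.
Tool frame: the origin (TCP) lies between the finger pads; the fingertips stand 25 mm ahead of it and the grasp point (between the pads) lies 6 mm ahead of it; z points along the fingers, y is the direction in which the jaws open and shut (so a half turn about z gives the same grasp; the last joint's range is limited). The gripper opens to 93 mm and grips with 3 to 60 N. Pads are 15 mm wide; open, the fingers measure 128 mm over their backs; the gripper's body (75 mm by 188 mm) begins 65 mm behind the grasp point.
Start: joints at [1.093, 0.615, -0.013, 1.423, 0.008, 1.103, -0.04], TCP at [283.787, -584.747, 243.64] pointing down, gripper open.
Joint ranges: [-3.12, 3.12], [-0.3, 2.06], [-1.34, 1.32], [0.26, 2.42], [-1.36, 4.5], [0.01, 1.98], [-2.84, 2.84]. Speed limits (rad/s): [2.79, 2.79, 3.14, 3.14, 3.14, 3.14, 3.14].

### API

Orientations are given as a rotation vector (axis times angle).
In Python, from station import bot, cams gives the robot as it stands.
- The arm moves only by the shell command python3 -m creep 'ROWS' [FORCE]. ROWS is JSON, one flat list of numbers, 5 for each row, row after row: the shift along the tool's x, y, z as a fraction of full scale, then the turn about the tool's z as a fraction of full scale, then the gripper command: -1 is fully open, 1 is shut, values between are in proportion. In form: [tx, ty, tz, spin, fingers, tx, ty, tz, spin, fingers, ...]. A call has 1 to 5 rows; each row shifts and turns the commanded pose from where the row before left it, along the tool's axes as they then stand; what a row does not reach is not made up. Full scale, the value 1, is 0.3 m for a shift and 6 degrees for a turn. A row lasts 1/12 s, in which the tool goes at most 41.7 mm and 7.16 degrees, less where a joint would pass 70% of its speed; a pose out of reach is approached as far as the arm can. A call with a number of a shift or a turn outside -1 to 1 is refused whole. A call with a gripper value outside its range is refused whole. The fingers move at their own pace and stop on an object; FORCE is the grip in N (left out, the last holds). Time passes only in rows, so rows that do not move let the fingers close. It gives the time, the measured TCP pose, the force and the opening at its end, in the units of the state.
- bot.read_state(): the state, without advancing time (a new reading comes with each control period).
- cams.grab_frame(name): name is "side" or "top" or "wrist"; returns a dict with "image" (400x640x3 uint8, blue, green, red), "K" (3x3 intrinsics, pixels), "view" (4x4, takes a point from world to camera coordinates); the wrist camera has in their place "T_tool_cam" (4x4, takes a point from camera to tool coordinates, whose origin is the TCP and whose axes are the flange's). Camera axes: x right, y down, z forward; pixel columns grow to the right and rows downward; lengths in mm; the calibration is good to about 2 mm. A picture is of the moment at which its call begins: read the wrist's pose just before it. There is no depth.
- bot.sign_off(): hands the job in, once; it reports no verdict.
The state is a dict: "time_s": time; "joints": joint angles; "joint_velocities": joint speeds; "joint_torque": joint torques, N m; "ee_pos": TCP position; "eef_rot": TCP orientation; "wrist_force": force on the tool from outside, world axes, zero at the start; "torque": the same for the moment, N m; "width": finger opening in mm.
Only numpy, scipy, OpenCV 4.12 (cv2) and the standard library are available. Lean on these libraries where they do the work, as an engineer would, in place of code of your own. Each camera call takes 0.05 s, during which the arm holds its last target. There are 200 camera calls.

### The job

The green bored casting has slumped against the steel rail of the inspection fixture. Gently push it back until it stands upright by itself on its foot, then slide it along the fixture plate until its end sits flush against the blue stop. Only push it with the fingers, never grasp, lift or topple it; leave everything else on the table where it is, and finish clear of it.

Things in the scene. Friction and masses are not known exactly. Their poses are not given: they have to be found in the camera images.
- plug_gauge: Bystander: steel plug gauge standing on the fixture plate, 30 mm across, 85 mm high, origin under its foot. Leave it.
- sleeve: Bystander: aluminium sleeve standing on the table, 56 mm across, 100 mm high, origin under its foot. Leave it.
- flange: Bystander: steel flanged ring, 110 mm across, 32 mm high, origin under its centre. Leave it.
- vblock: Bystander: dark steel V-block 60 x 50 x 44 mm, origin under its centre. Leave it.
- oil: Bystander: jar with a yellow cap, 48 mm across, 110 mm high, origin under its foot. Leave it.
- driver: Bystander: screwdriver lying on the table, about 200 mm long, origin under it. Leave it.
- fixture: Inspection fixture fixed to the table; place and yaw vary. Origin at table height, z up, y towards the blue stop. Aluminium plate 12 mm thick (top at z 0.012), x -0.12 to 0.12, y -0.145 to 0.165. The casting's standing place is around x = 0. A dial gauge on a post stands behind the stop (y 0.13 and more, up to z 0.155); a plug gauge stands on the plate near x 0.1.
- rail (a point): Middle of the axis of the round steel rail, 12 mm diameter, 220 mm long along the fixture's y, on two posts near its ends; at x -0.059, y -0.01, z 0.041 of the fixture, its top 47 mm above the table.
- stop (a point): Centre of the flat face of the blue stop that looks at the casting (fixture's -y side): at x 0, y 0.09, z 0.0345 of the fixture. The stop is an upright bar 100 mm wide (fixture x), 15 mm thick, its top 57 mm above the table.
- part: Green bored casting, loose block 50 (x) by 80 (y) by 85 mm (z), 0.45 to 0.82 kg; a bore shows dark on its two broad x faces. Origin at the centre of its foot, z from foot to top, y parallel to the fixture's y. It starts leaning 42 deg (0.73 rad) towards the fixture's -x, on its foot's -x edge (near fixture x -0.025), -x face on the rail. Its +y end, 45 to 105 mm short of the stop, goes flush to it.
- part_centre (a point): Centre of the green casting, 42.5 mm above its foot along its z; same axes as the casting. Standing on the plate it is 54.5 mm above the table, and sliding it takes about 3 to 10 N.
- part_edge (a point): Middle of the casting's upper -x edge (x -0.025, z 0.085 of the casting), which hangs out past the rail, 75 mm above the table at the start. Pushed here towards the fixture's +x, the casting turns about its foot edge; leaning less than about 30 deg it rocks back by itself and stands; pushed too far or too fast it topples the other way.
Mind the look-alikes: they are no part of the job. Leave any orange or purple look-alike of the part alone.

How it is judged:
By the outcome, as a careful person would: the job done as asked, in the order asked, and still so for the second after the job is handed in, with the robot touching nothing.
It also fails if it takes over 54 s, if anything falls off the work surface, if the arm or the gripper's body presses on something with over 40 N, if the wrist force passes 120 N, or if a joint passes its speed limit or range.

## Working session

There is one attempt and no reset: what is moved stays moved. The work goes in short steps, Python scripts to look and compute and a shell command to move; the robot and the scene stay as the last step left them, time stands still between calls to the robot, and variables do not carry over. Pictures are saved under pics/ and viewed, about 8 in all and at most 12, crops included, and the job is handed in when it is done.

```bash
ls; mkdir -p pics; python3 - <<'E'
from station import bot,cams
import cv2,numpy as np
s=bot.read_state();print({k:np.round(v,3) for k,v in s.items()})
for n in("side","top"):
    f=cams.grab_frame(n);cv2.imwrite(f"pics/{n}0.png",f["image"]);np.savez(f"{n}0.npz",**f)
    print(n,f["K"].round(1).tolist(),f["view"].round(4).tolist())
E
```

```text
pics
{'time_s': np.float64(0.0), 'joints': array([ 1.093,  0.616, -0.013,  1.425,  0.008,  1.103, -0.04 ]), 'joint_velocities': array([ 0.001, -0.001, -0.001,  0.   , -0.001,  0.001,  0.   ]), 'joint_torque': array([-0.0000e+00, -4.5894e+01,  2.0900e-01, -1.6574e+01, -6.1000e-02,
        2.1000e-02,  0.0000e+00]), 'ee_pos': array([ 283.446, -584.133,  242.481]), 'eef_rot': array([-3.059e+00, -7.030e-01,  1.000e-03]), 'wrist_force': array([-0.289,  1.132,  0.841]), 'torque': array([ 0.005, -0.04 , -0.058]), 'width': np.float64(92.463)}
side [[394.5, 0.0, 311.4], [0.0, 394.5, 203.9], [0.0, 0.0, 1.0]] [[-0.9515, -0.3076, -0.005, 609.2702], [-0.2141, 0.6737, -0.7073, 168.8639], [0.221, -0.672, -0.7069, 1111.4442], [0.0, 0.0, 0.0, 1.0]]
top [[515.4, 0.0, 320.8], [0.0, 515.4, 194.5], [0.0, 0.0, 1.0]] [[-0.0175, -0.9998, -0.0054, 70.8867], [-0.9864, 0.0181, -0.1635, 627.4143], [0.1636, 0.0025, -0.9865, 1529.3181], [0.0, 0.0, 0.0, 1.0]]
```

View pics/top0.png

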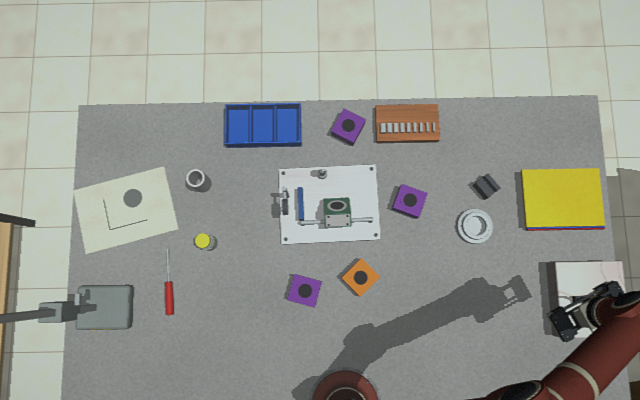

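View pics/side0.png

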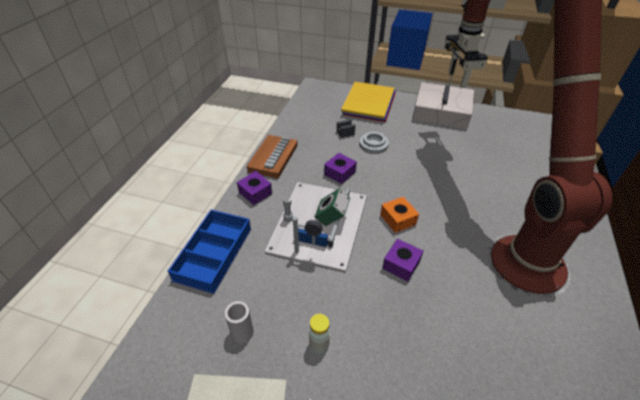

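Top view: the fixture plate spans px (279..379, 166..244), with the blue stop at (300,204) and the green casting at (338,210). The rail is at the bottom, so fixture +y points image-left (world +y) and fixture x points image-up (world +x). I'll measure the plate, stop and casting next.

```bash
cat > h.py <<'E'
import numpy as np,cv2
def ray(f,uv,z):
    K,V=f["K"],f["view"];R,t=V[:3,:3],V[:3,3];o=-R.T@t
    d=R.T@np.linalg.solve(K,[uv[0],uv[1],1.]);return o+d*(z-o[2])/d[2]
def proj(f,p):
    c=f["view"]@np.append(p,1);q=f["K"]@c[:3];return q[:2]/q[2]
def fix():
    d=np.load("fix.npz");return d["o"],float(d["yaw"])
def tow(p):  # fixture->world
    o,y=fix();c,s=np.cos(y),np.sin(y);return np.array([o[0]+c*p[0]-s*p[1],o[1]+s*p[0]+c*p[1],p[2]])
def tof(p):
    o,y=fix();c,s=np.cos(y),np.sin(y);dx,dy=p[0]-o[0],p[1]-o[1];return np.array([c*dx+s*dy,-s*dx+c*dy,p[2]])
E
python3 - <<'E'
from h import *
f=np.load("top0.npz");im=f["image"];hsv=cv2.cvtColor(im,cv2.COLOR_BGR2HSV)
roi=np.zeros(im.shape[:2],np.uint8);roi[155:255,265:392]=1
m=((hsv[...,2]>185)&(hsv[...,1]<40)&(roi>0)).astype(np.uint8)
m=cv2.morphologyEx(m,cv2.MORPH_OPEN,np.ones((3,3)))
c=max(cv2.findContours(m,0,2)[0],key=cv2.contourArea)
h=cv2.convexHull(c);r=cv2.minAreaRect(h);print(r)
W=np.array([ray(f,p,12) for p in cv2.boxPoints(r)]);print(W.round(1).tolist())
# world-metric fit
hw=np.array([ray(f,p[0],12)[:2] for p in h],np.float32);rr=cv2.minAreaRect(hw);print("world",rr)
b=((hsv[...,0]>100)&(hsv[...,0]<125)&(hsv[...,1]>120)&(roi>0)).astype(np.uint8)
c=max(cv2.findContours(b,0,2)[0],key=cv2.contourArea);print("stop",cv2.minAreaRect(c),cv2.minAreaRect(np.array([ray(f,p[0],57)[:2] for p in c],np.float32)))
g=((hsv[...,0]>50)&(hsv[...,0]<95)&(hsv[...,1]>60)&(roi>0)).astype(np.uint8)
c=max(cv2.findContours(g,0,2)[0],key=cv2.contourArea);print("green",cv2.boundingRect(c),cv2.minAreaRect(c))
a=cv2.resize(im[155:255,265:392],None,fx=6,fy=6,interpolation=cv2.INTER_CUBIC)[:600,:762];
cv2.imwrite("pics/zt.png",a)
E
```

```text
((328.92474365234375, 203.77783203125), (74.78347778320312, 97.8854751586914), 87.22978973388672)
[[720.3, 193.5, 12.0], [729.8, -117.1, 12.0], [492.7, -120.0, 12.0], [483.5, 183.3, 12.0]]
world ((606.5618286132812, 35.228309631347656), (237.08543395996094, 304.84039306640625), 1.7428816556930542)
stop ((300.2509460449219, 202.5267333984375), (31.0516300201416, 3.604844570159912), 87.95458984375) ((604.2037353515625, 122.8868408203125), (95.81999969482422, 11.001879692077637), 1.4297704696655273)
green (324, 198, 27, 17) ((336.85076904296875, 205.8138427734375), (15.808955192565918, 25.571678161621094), 86.8201675415039)
```

View pics/zt.png

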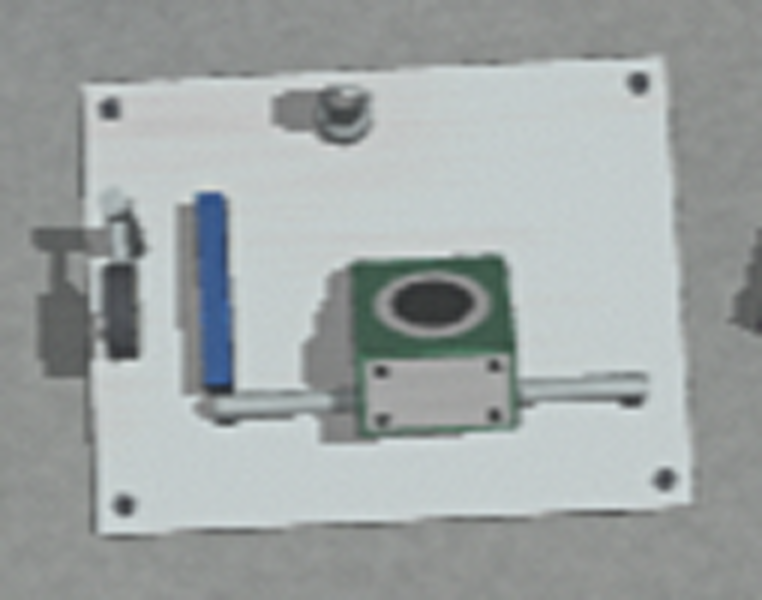

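The zoom gives clear edges. The casting's upper -x edge runs from crop (360,433) to (518,425), which is full-image (325,227) to (351,226). The plate and stop fits agree on the origin. Now I'll work out the frames and the target.

```bash
cat >> h.py <<'E'
from scipy.spatial.transform import Rotation as Ro
def todo(goal_f,tool_y_f=None):
    """goal TCP in fixture -> shift in tool axes (fractions) and spin deg so tool y lies along fixture axis angle"""
    from station import bot
    s=bot.read_state();R=Ro.from_rotvec(s["eef_rot"]).as_matrix();d=tow(goal_f)-s["ee_pos"]
    yaw=np.arctan2(R[1,1],R[0,1]);o,fy=fix()
    print("t %.2f tcp_f"%s["time_s"],tof(s["ee_pos"]).round(1),"F",s["wrist_force"].round(1),"w",s["width"].round(1),"tool x",R[:,0].round(3),"y",R[:,1].round(3),"z",R[:,2].round(3))
    print("shift frac total",(R.T@d/300).round(4)," tool-y angle in fixture deg",np.degrees(yaw-fy).round(2))
E
python3 - <<'E'
from h import *
np.savez("fix.npz",o=np.array([607.0,25.3]),yaw=np.radians(1.65))
f=np.load("top0.npz")
for uv,z in(((325,227),75),((351.3,226),75),((324.3,214.2),108.5),((349.8,213.4),108.5)):print(tof(ray(f,uv,z)).round(1))
todo([-41,0,200])
E
```

```text
[-80.4  25.9  75. ]
[-81.1 -52.8  75. ]
[-46.   26.4 108.5]
[-47.1 -48.5 108.5]Traceback (most recent call last):
  File "<stdin>", line 5, in <module>
  File "h.py", line 19, in todo
    print("t %.2f tcp_f"%s["time_s"],tof(s["ee_pos"]).round(1),"F",s["wrist_force"].round(1),"w",s["width"].round(1),"tool x",R[:,0].round(3),"y",R[:,1].round(3),"z",R[:,2].round(3))
                                                                                                 ^^^^^^^^^^^^^^^^
AttributeError: 'float' object has no attribute 'round'
```

```bash
sed -i 's/s\["width"\].round(1)/round(s["width"],1)/' h.py; python3 -c "
from h import *
todo([-43,-13.5,200])"
```

```text
t 0.10 tcp_f [-340.9 -599.9  242.6] F [-0.   0.3  0.2] w 93.1 tool x [ 0.9    0.437 -0.   ] y [ 0.437 -0.9   -0.002] z [-0.001  0.002 -1.   ]
shift frac total [ 1.7081 -1.3743  0.1451]  tool-y angle in fixture deg -65.76
```

```bash
python3 -m creep '[0,0,0,-1,-1, 0,0,0,-1,-1, 0,0,0,-1,-1, 0,0,0,-1,-1, 0,0,0,-1,-1]'; python3 -m creep '[0,0,0,-1,-1, 0,0,0,-1,-1, 0,0,0,-1,-1, 0,0,0,-1,-1, 0,0,0,-1,-1]'; python3 -m creep '[0,0,0,-0.96,-1, 0,0,0,0,-1]'; python3 -c "
from h import *
todo([-43,-13.5,200])"
```

```text
time_s: 0.52
ee_pos: [283.6, -584.4, 243.0]
eef_rot: [-2.77, -1.479, 0.0]
wrist_force: [-0.3, -0.4, -0.6]
width: 93.0
time_s: 0.93
ee_pos: [283.5, -584.4, 243.0]
eef_rot: [-2.293, -2.145, -0.0]
wrist_force: [0.9, -1.1, -0.8]
width: 93.3
time_s: 1.1
ee_pos: [283.3, -584.6, 242.9]
eef_rot: [-2.187, -2.254, -0.001]
wrist_force: [-0.1, 0.1, -0.3]
width: 93.1
t 1.10 tcp_f [-341.2 -600.3  242.9] F [-0.1  0.1 -0.3] w 93.1 tool x [-0.03   1.     0.002] y [ 1.     0.03  -0.001] z [-0.001  0.002 -1.   ]
shift frac total [1.9544 0.9966 0.1454]  tool-y angle in fixture deg 0.08
```

```bash
for i in 1; do python3 -m creep '[0.05,0.025,0,0,-1, 0.1,0.05,0,0,-1, 0.1,0.05,0,0,-1, 0.1,0.05,0,0,-1, 0.1,0.05,0,0,-1]'; done; python3 -m creep '[0.1,0.05,0,0,-1, 0.1,0.05,0,0,-1, 0.1,0.05,0,0,-1, 0.1,0.05,0,0,-1, 0.1,0.05,0,0,-1]'; python3 -m creep '[0.1,0.05,0,0,-1, 0.1,0.05,0,0,-1, 0.1,0.05,0,0,-1, 0.1,0.05,0,0,-1, 0.1,0.05,0,0,-1]';  python3 -m creep '[0.1,0.05,0,0,-1, 0.1,0.05,0,0,-1, 0.1,0.05,0,0,-1, 0.05,0.025,0,0,-1, 0,0,0,0,-1]'; python3 -c "
from h import *
todo([-43,-13.5,200])"
```

```text
time_s: 1.52
ee_pos: [347.6, -446.3, 243.3]
eef_rot: [-2.193, -2.249, -0.001]
wrist_force: [0.9, -0.8, -0.2]
width: 93.0
time_s: 1.93
ee_pos: [418.3, -294.2, 243.6]
eef_rot: [-2.193, -2.249, 0.0]
wrist_force: [1.1, 0.1, -0.8]
width: 92.8
time_s: 2.35
ee_pos: [489.0, -142.2, 243.6]
eef_rot: [-2.193, -2.249, 0.0]
wrist_force: [0.4, -1.2, 0.6]
width: 92.9
time_s: 2.77
ee_pos: [539.4, -31.3, 243.7]
eef_rot: [-2.181, -2.258, -0.006]
wrist_force: [1.2, -0.8, 0.6]
width: 92.9
t 2.77 tcp_f [-69.2 -54.7 243.7] F [ 1.2 -0.8  0.6] w 92.9 tool x [-0.035  0.999  0.004] y [0.999 0.035 0.001] z [ 0.001  0.004 -1.   ]
shift frac total [0.1361 0.0881 0.1464]  tool-y angle in fixture deg 0.34
```

```bash
python3 -m creep '[0.05,0.03,0,0,-1, 0.06,0.04,0.04,0,-1, 0.026,0.018,0.08,0,-1, 0,0,0.08,-0.05,-1, 0,0,0.06,0,-1]'; python3 -m creep '[0,0,0.04,0,-1, 0,0,0,0,-1, 0,0,0,0,-1]'; python3 - <<'E'
from h import *
todo([-43,-13.5,89])
from station import cams
f=cams.grab_frame("top");cv2.imwrite("pics/t1.png",cv2.resize(f["image"][150:260,260:395],None,fx=4,fy=4))
f=cams.grab_frame("wrist");cv2.imwrite("pics/w1.png",f["image"]);print(f["T_tool_cam"].round(2).tolist())
g=cams.grab_frame("side");a=cv2.resize(g["image"][150:280,250:380],None,fx=4,fy=4)
b=cv2.resize(f["image"],(640,400));c=np.zeros((520,800,3),np.uint8);c[:,:280]=a[:,120:400];c[:325,280:]=cv2.resize(b,(520,325));cv2.imwrite("pics/c1.png",c)
E
```

```text
time_s: 3.18
ee_pos: [562.5, 3.3, 163.8]
eef_rot: [-2.185, -2.256, 0.004]
wrist_force: [0.3, -1.1, 0.5]
width: 92.7
time_s: 3.43
ee_pos: [562.8, 2.9, 153.2]
eef_rot: [-2.186, -2.255, 0.003]
wrist_force: [-0.1, -0.2, 0.4]
width: 93.0
t 3.43 tcp_f [-44.8 -21.1 153.2] F [-0.1 -0.2  0.4] w 93.0 tool x [-0.031  1.    -0.001] y [ 1.     0.031 -0.002] z [-0.002 -0.001 -1.   ]
shift frac total [0.0257 0.0066 0.2139]  tool-y angle in fixture deg 0.13
[[0.0, -0.97, -0.24, 67.14], [1.0, 0.0, -0.0, 0.55], [0.0, -0.24, 0.97, -140.81], [0.0, 0.0, 0.0, 1.0]]
```

View pics/c1.png

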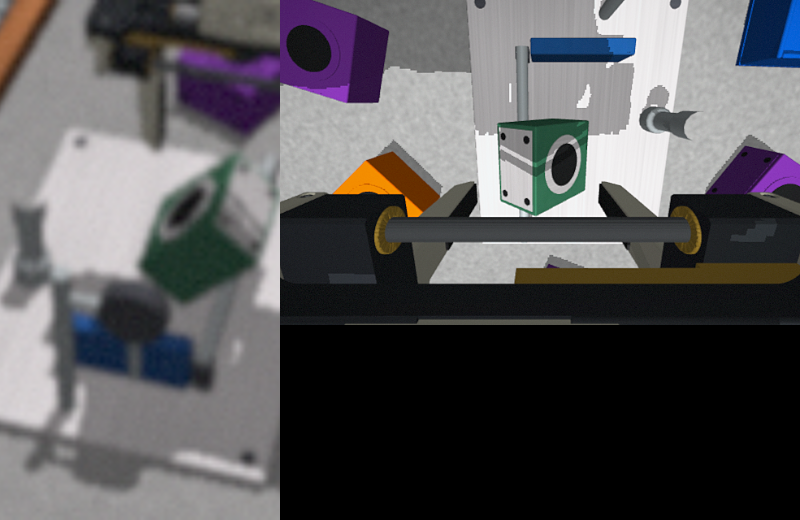

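The wrist view shows the casting centred between the open fingers, with its top -x edge at about x=500 against the left fingertip at about 470. The right fingertip is clear. I'll descend astride it, watching the force.

```bash
python3 -m creep '[0.0257,0.0066,0.01,0,-1, 0,0,0.03,0,-1, 0,0,0.03,0,-1, 0,0,0.03,0,-1, 0,0,0.02,0,-1]';python3 -m creep '[0,0,0.02,0,-1, 0,0,0.02,0,-1, 0,0,0.02,0,-1, 0,0,0,0,-1]'; python3 - <<'E'
from h import *
todo([-43,-13.5,89])
E
```

```text
time_s: 4.0
ee_pos: [564.2, 11.9, 116.0]
eef_rot: [-2.182, -2.258, 0.003]
wrist_force: [-0.4, -0.4, 0.3]
width: 93.2
time_s: 4.33
ee_pos: [564.3, 11.9, 98.3]
eef_rot: [-2.182, -2.258, 0.003]
wrist_force: [-0.3, 0.7, -0.1]
width: 92.8
t 4.33 tcp_f [-43.1 -12.1  98.3] F [-0.3  0.7 -0.1] w 92.8 tool x [-0.034  0.999 -0.   ] y [ 0.999  0.034 -0.002] z [-0.002 -0.    -1.   ]
shift frac total [-0.0046  0.0003  0.031 ]  tool-y angle in fixture deg 0.3
```

```bash
python3 -m creep '[0,0,0.015,0,-1, 0,0,0.013,0,-1, 0,0,0,0,-1]';python3 -m creep '[0,0.008,0,0,-1, 0,0.008,0,0,-1, 0,0.008,0,0,-1, 0,0.006,0,0,-1, 0,0.006,0,0,-1]';python3 -m creep '[0,0.005,0,0,-1, 0,0.005,0,0,-1, 0,0.005,0,0,-1, 0,0.005,0,0,-1, 0,0.005,0,0,-1]'; python3 - <<'E'
from h import *
todo([-43,-13.5,89])
E
```

```text
time_s: 4.58
ee_pos: [564.7, 12.0, 90.7]
eef_rot: [-2.183, -2.258, 0.001]
wrist_force: [0.5, 0.6, -0.9]
width: 93.1
time_s: 5.0
ee_pos: [575.3, 12.4, 91.3]
eef_rot: [-2.183, -2.258, 0.002]
wrist_force: [-0.4, 0.3, 0.7]
width: 92.8
time_s: 5.42
ee_pos: [584.1, 12.8, 91.4]
eef_rot: [2.183, 2.258, 0.002]
wrist_force: [0.0, -0.7, 0.6]
width: 93.2
t 5.42 tcp_f [-23.3 -11.8  91.4] F [ 0.  -0.7  0.6] w 93.2 tool x [-0.034  0.999  0.   ] y [0.999 0.034 0.001] z [ 0.001  0.    -1.   ]
shift frac total [-0.0052 -0.0658  0.0079]  tool-y angle in fixture deg 0.3
```

```bash
python3 -m creep '[0,0.005,0,0,-1, 0,0.004,0,0,-1, 0,0.004,0,0,-1, 0,0,0,0,-1, 0,0,0,0,-1]'; python3 - <<'E'
from h import *
todo([-43,-13.5,89])
from station import cams
f=cams.grab_frame("wrist");g=cams.grab_frame("side");a=cv2.resize(g["image"][150:280,250:380],None,fx=4,fy=4)
c=np.zeros((520,800,3),np.uint8);c[:,:280]=a[:,120:400];c[:325,280:]=cv2.resize(f["image"],(520,325));cv2.imwrite("pics/c2.png",c)
E
```

```text
time_s: 5.83
ee_pos: [588.0, 13.0, 91.5]
eef_rot: [2.183, 2.258, 0.002]
wrist_force: [0.0, 0.4, 0.0]
width: 92.8
t 5.83 tcp_f [-19.3 -11.8  91.5] F [0.  0.4 0. ] w 92.8 tool x [-0.034  0.999  0.   ] y [0.999 0.034 0.002] z [ 0.002  0.    -1.   ]
shift frac total [-0.0054 -0.079   0.0082]  tool-y angle in fixture deg 0.3
```

View pics/c2.png

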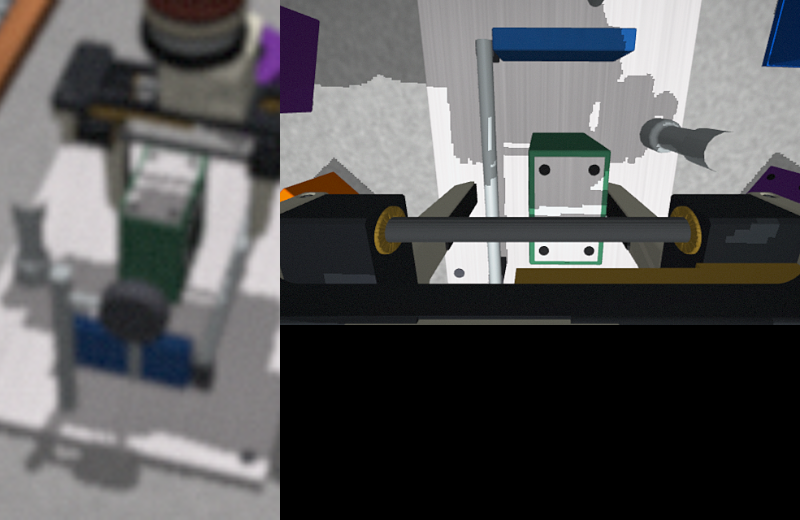

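The casting already stands upright between the fingers: in the wrist view its top face is square-on at (528..610, 150..265). Next I'll open clearance on the +x side, lift off, and go round to its -y end.

```bash
python3 -m creep '[0,-0.02,0,0,-1, 0,-0.03,0,0,-1, 0,-0.015,0,0,-1, 0,0,-0.03,-0.05,-1, 0,0,-0.06,0,-1]';python3 -m creep '[0,0,-0.08,0,-1, 0,0,-0.08,0,-1, 0,0,-0.05,0,-1, -0.06,0.02,0,0,0, -0.09,0.04,0,0,0.5]';python3 -m creep '[-0.09,0.04,0,0,0.68, -0.06,0.02,0,0,0.68, 0,0,0,0,0.68]' 10; python3 - <<'E'
from h import *
todo([0,-82,51])
from station import cams
f=cams.grab_frame("top");np.savez("t2.npz",**f);im=f["image"];hsv=cv2.cvtColor(im,cv2.COLOR_BGR2HSV)
w=cams.grab_frame("wrist");c=np.zeros((600,640,3),np.uint8);c[:400]=w["image"];c[400:]=cv2.resize(im[155:225,265:392],(363,200),interpolation=cv2.INTER_CUBIC)[:, :].repeat(1,1) if 0 else np.pad(cv2.resize(im[155:225,265:392],(363,200),interpolation=cv2.INTER_CUBIC),((0,0),(0,277),(0,0)))
cv2.imwrite("pics/c3.png",c)
E
```

```text
time_s: 6.35
ee_pos: [564.7, 11.7, 116.8]
eef_rot: [-2.173, -2.262, 0.01]
wrist_force: [1.2, 0.2, -0.4]
width: 92.9
time_s: 6.77
ee_pos: [585.2, -28.3, 182.8]
eef_rot: [-2.166, -2.27, 0.001]
wrist_force: [1.0, 0.6, -0.2]
width: 83.9
time_s: 7.02
ee_pos: [606.1, -82.9, 180.2]
eef_rot: [-2.186, -2.255, 0.01]
wrist_force: [-0.1, 0.0, 0.1]
width: 64.1
t 7.02 tcp_f [  -4.  -108.1  180.2] F [-0.1  0.   0.1] w 64.1 tool x [-0.031  1.    -0.004] y [ 1.     0.031 -0.005] z [-0.005 -0.004 -1.   ]
shift frac total [0.0887 0.0156 0.4303]  tool-y angle in fixture deg 0.13
```

View pics/c3.png

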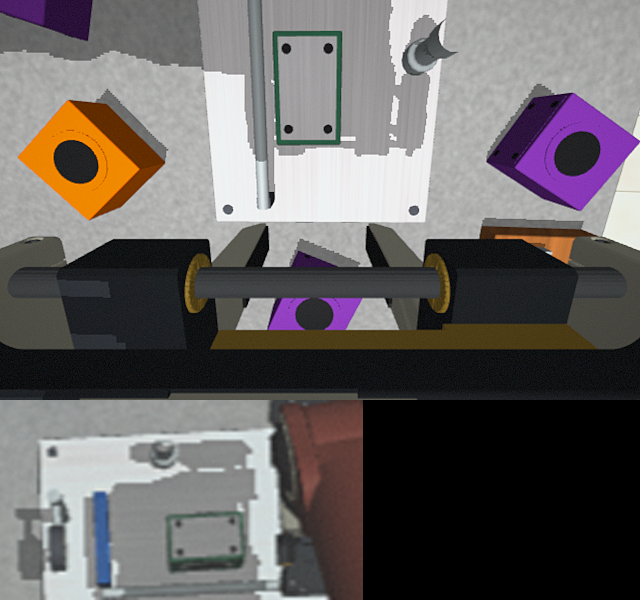

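The casting stands squarely: its top corners in the wrist image are (274,31), (341,31), (340,144) and (275,144). I'll locate it with rays at z=97.

```bash
cat >> h.py <<'E'
def wpt(w,uv,z):
    from station import bot
    s=bot.read_state();T=np.eye(4);T[:3,:3]=Ro.from_rotvec(s["eef_rot"]).as_matrix();T[:3,3]=s["ee_pos"]
    T=T@w["T_tool_cam"];d=T[:3,:3]@np.linalg.solve(w["K"],[uv[0],uv[1],1.]);return tof(T[:3,3]+d*(z-T[2,3])/d[2])
E
python3 - <<'E'
from h import *
from station import cams
w=cams.grab_frame("wrist")
for uv in((274,31),(341,31),(340,144),(275,144)):print(wpt(w,uv,97).round(1))
f=np.load("t2.npz") # top crop scale 363/127
for uv in((167,515),(242,512),(243,556),(169,558)):print(tof(ray(f,(265+uv[0]*127/363,155+(uv[1]-400)*.35),97)).round(1))
todo([0,-82,51])
E
```

```text
[-36.   31.7  97. ]
[11.5 32.2 97. ]
[ 13.2 -46.6  97. ]
[-37.2 -47.2  97. ]
[12.4 26.2 97. ]
[ 11.9 -52.   97. ]
[-34.4 -50.5  97. ]
[-32.9  26.3  97. ]
t 7.17 tcp_f [  -4.3 -100.1  180.8] F [-0.9  1.  -0.6] w 52.1 tool x [-0.04   0.999  0.002] y [ 0.999  0.04  -0.004] z [-0.004  0.002 -1.   ]
shift frac total [0.0593 0.0166 0.4327]  tool-y angle in fixture deg 0.67
```

```bash
python3 -m creep '[0,-0.02,0.06,0,0.68, 0,0,0.08,0,0.68, 0,0,0.08,0,0.68, 0,0,0.06,0,0.68, 0,0,0,0,0.68]';  python3 -c "
from h import *
todo([-11.5,-84,51])"
```

```text
time_s: 7.58
ee_pos: [597.3, -74.0, 93.7]
eef_rot: [-2.167, -2.262, 0.009]
wrist_force: [-0.2, 0.7, -0.1]
width: 19.4
t 7.58 tcp_f [-12.6 -99.   93.7] F [-0.2  0.7 -0.1] w 19.4 tool x [-0.043  0.999  0.002] y [ 0.999  0.043 -0.01 ] z [-0.01   0.002 -1.   ]
shift frac total [0.0495 0.0057 0.1423]  tool-y angle in fixture deg 0.81
```

```bash
python3 -m creep '[0,0.002,0.05,0.13,0.68, 0,0,0.05,0,0.68, 0,0,0.04,0,0.68, 0,0,0,0,0.68, 0,0,0,0,0.68]';  python3 -c "
from h import *
todo([-11.5,-62,51])"
```

```text
time_s: 8.0
ee_pos: [601.6, -75.6, 55.5]
eef_rot: [-2.191, -2.25, 0.0]
wrist_force: [0.4, -0.2, -0.5]
width: 15.0
t 8.00 tcp_f [  -8.3 -100.7   55.5] F [ 0.4 -0.2 -0.5] w 15.0 tool x [-0.027  1.     0.001] y [ 1.     0.027 -0.001] z [-0.001  0.001 -1.   ]
shift frac total [ 0.1289 -0.0109  0.0151]  tool-y angle in fixture deg -0.11
```

```bash
python3 -m creep '[0.03,-0.005,0.008,0,0.68, 0.04,-0.006,0.007,0,0.68, 0.03,0,0,0,0.68, 0.012,0,0,0,0.68, 0.01,0,0,0,0.68]'; python3 -m creep '[0.01,0,0,0,0.68, 0.01,0,0,0,0.68, 0.01,0,0,0,0.68, 0.01,0,0,0,0.68, 0.01,0,0,0,0.68]'; python3 -c "
from h import *
todo([-11.5,2.5,51])"
```

```text
time_s: 8.42
ee_pos: [597.8, -37.9, 51.3]
eef_rot: [-2.19, -2.252, -0.002]
wrist_force: [0.3, -1.3, 0.5]
width: 14.8
time_s: 8.83
ee_pos: [597.6, -28.3, 51.1]
eef_rot: [2.194, 2.244, -0.004]
wrist_force: [-0.7, -4.0, 1.6]
width: 15.1
t 8.83 tcp_f [-11.  -53.3  51.1] F [-0.7 -4.   1.6] w 15.1 tool x [-0.022  1.    -0.004] y [1.    0.022 0.   ] z [ 0.    -0.004 -1.   ]
shift frac total [ 0.1861 -0.0029 -0.0004]  tool-y angle in fixture deg -0.37
```

```bash
python3 -m creep '[0.01,0,0,0,0.68, 0.012,0,0,0,0.68, 0.012,0,0,0,0.68, 0.012,0,0,0,0.68, 0.012,0,0,0,0.68]'; python3 -m creep '[0.012,0,0,0,0.68, 0.012,0,0,0,0.68, 0.012,0,0,0,0.68, 0.012,0,0,0,0.68, 0.012,0,0,0,0.68]'; python3 - <<'E'
from h import *
todo([-11.5,2.5,51])
from station import cams
w=cams.grab_frame("wrist");f=cams.grab_frame("side")
c=np.zeros((520,800,3),np.uint8);c[:,:280]=cv2.resize(f["image"][150:280,280:350],None,fx=4,fy=4);c[:325,280:]=cv2.resize(w["image"],(520,325));cv2.imwrite("pics/c4.png",c)
E
```

```text
time_s: 9.25
ee_pos: [597.1, -8.1, 51.0]
eef_rot: [2.193, 2.248, -0.0]
wrist_force: [1.4, -4.5, 2.8]
width: 14.7
time_s: 9.67
ee_pos: [596.6, 9.9, 51.0]
eef_rot: [2.193, 2.248, -0.001]
wrist_force: [0.2, -5.5, 3.3]
width: 14.6
t 9.67 tcp_f [-10.9 -15.1  51. ] F [ 0.2 -5.5  3.3] w 14.6 tool x [-0.025  1.    -0.001] y [1.    0.025 0.   ] z [ 0.    -0.001 -1.   ]
shift frac total [ 0.0587 -0.0024 -0.    ]  tool-y angle in fixture deg -0.22
```

View pics/c4.png

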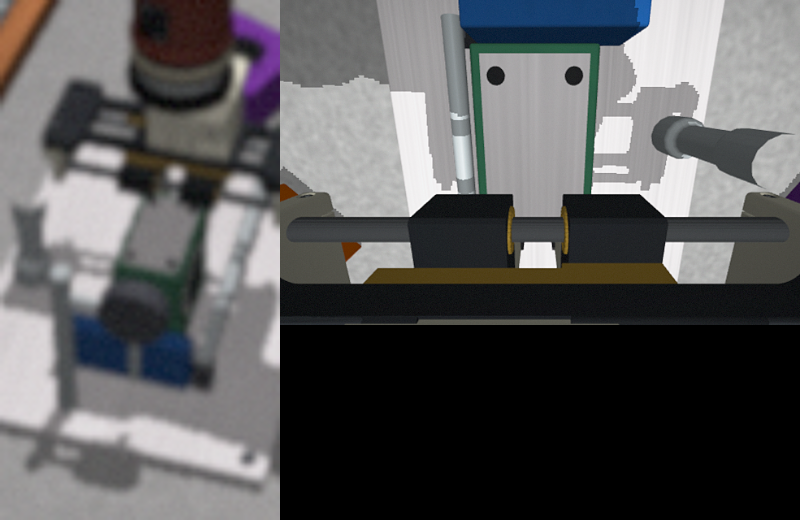

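The casting is upright and square, with its top +y edge at crop row 44. That is close to the stop, with about 15 mm still to go by the numbers. I'll push on more slowly and watch for the force to rise.

```bash
python3 -m creep '[0.01,0,0,0,0.68, 0.01,0,0,0,0.68, 0.008,0,0,0,0.68, 0.008,0,0,0,0.68, 0.006,0,0,0,0.68]'; python3 -m creep '[0.005,0,0,0,0.68, 0.004,0,0,0,0.68, 0.003,0,0,0,0.68]';python3 -c "
from h import *
todo([-11.5,2.5,51])"
```

```text
time_s: 10.18
ee_pos: [596.1, 22.4, 50.9]
eef_rot: [2.193, 2.248, -0.001]
wrist_force: [0.1, -5.5, 2.9]
width: 15.1
time_s: 10.43
ee_pos: [596.0, 25.8, 50.9]
eef_rot: [2.193, 2.248, -0.001]
wrist_force: [-0.5, -4.9, 2.6]
width: 14.8
t 10.43 tcp_f [-11.    0.9  50.9] F [-0.5 -4.9  2.6] w 14.8 tool x [-0.025  1.    -0.001] y [1.    0.025 0.   ] z [ 0.    -0.001 -1.   ]
shift frac total [ 0.0055 -0.0018 -0.0004]  tool-y angle in fixture deg -0.22
```

```bash
python3 -m creep '[0.004,0,0,0,0.68, 0.004,0,0,0,0.68, 0.004,0,0,0,0.68]'; python3 -m creep '[0.004,0,0,0,0.68, 0.004,0,0,0,0.68, 0,0,0,0,0.68]';python3 -c "
from h import *
todo([-11.5,2.5,51])"
```

```text
time_s: 10.68
ee_pos: [596.0, 26.1, 50.9]
eef_rot: [2.193, 2.245, -0.007]
wrist_force: [-0.1, -11.5, 4.4]
width: 15.1
time_s: 10.93
ee_pos: [596.0, 25.9, 51.0]
eef_rot: [2.193, 2.242, -0.011]
wrist_force: [-0.3, -12.9, 5.7]
width: 14.9
t 10.93 tcp_f [-11.   1.  51.] F [ -0.3 -12.9   5.7] w 14.9 tool x [-0.022  1.    -0.009] y [ 1.     0.022 -0.001] z [-0.001 -0.009 -1.   ]
shift frac total [ 0.0051 -0.0017 -0.0001]  tool-y angle in fixture deg -0.38
```

The casting has stopped moving and the force has jumped to 13 N, so it is against the stop. One small extra squeeze to seat it square, then I'll back away and check.

```bash
python3 -m creep '[0.005,0,0,0,0.68, 0.005,0,0,0,0.68, 0,0,0,0,0.68]'; python3 -m creep '[-0.02,0,0,0,0.68, -0.03,0,0,0,0.68, -0.06,0,0,0,0.68, -0.08,0,0,0,0.68, -0.08,0,0,0,0.68]';python3 -m creep '[-0.04,0,-0.04,0,0.68, 0,0,-0.08,0,0.68, 0,0,-0.1,0,0.68, 0,0,-0.1,0,0.68, 0,0,-0.08,0,0.68]';python3 -m creep '[0,0,0,0,0.68, 0,0,0,0,0.68, 0,0,0,0,0.68]'; python3 - <<'E'
from h import *
todo([-11.5,2.5,51])
from station import cams
w=cams.grab_frame("wrist");np.savez("w5.npz",**w);f=cams.grab_frame("top");g=cams.grab_frame("side");np.savez("t5.npz",**f)
cv2.imwrite("pics/w5.png",cv2.resize(w["image"][0:240,160:480],None,fx=2.5,fy=2.5))
c=np.zeros((520,800,3),np.uint8);c[:,:280]=cv2.resize(g["image"][150:280,280:350],None,fx=4,fy=4);c[:400,280:]=cv2.resize(f["image"][155:255,265:395],None,fx=4,fy=4);cv2.imwrite("pics/c5.png",c)
E
```

```text
time_s: 11.18
ee_pos: [596.0, 25.9, 51.1]
eef_rot: [2.193, 2.238, -0.016]
wrist_force: [0.7, -16.5, 7.5]
width: 15.1
time_s: 11.6
ee_pos: [597.6, -42.4, 50.5]
eef_rot: [-2.186, -2.252, -0.005]
wrist_force: [1.3, -0.3, -0.4]
width: 14.9
time_s: 12.02
ee_pos: [598.4, -54.6, 172.5]
eef_rot: [-2.189, -2.251, -0.006]
wrist_force: [1.0, 0.8, -0.5]
width: 15.1
time_s: 12.27
ee_pos: [597.2, -56.0, 169.7]
eef_rot: [-2.189, -2.25, 0.0]
wrist_force: [-0.6, -0.0, -1.2]
width: 14.8
t 12.27 tcp_f [-12.1 -81.  169.7] F [-0.6 -0.  -1.2] w 14.8 tool x [-0.027  1.     0.002] y [ 1.     0.027 -0.002] z [-0.002  0.002 -1.   ]
shift frac total [0.2776 0.0025 0.3961]  tool-y angle in fixture deg -0.08
```

View pics/w5.png

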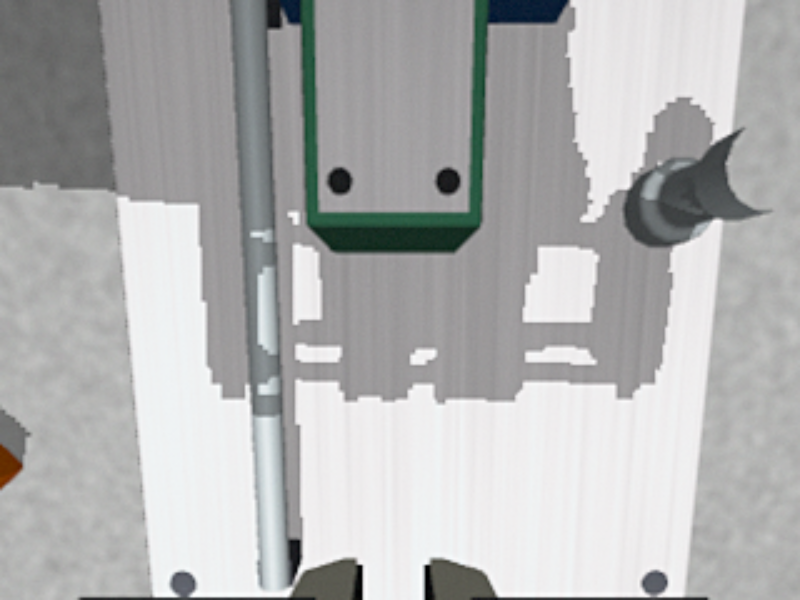

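View pics/c5.png

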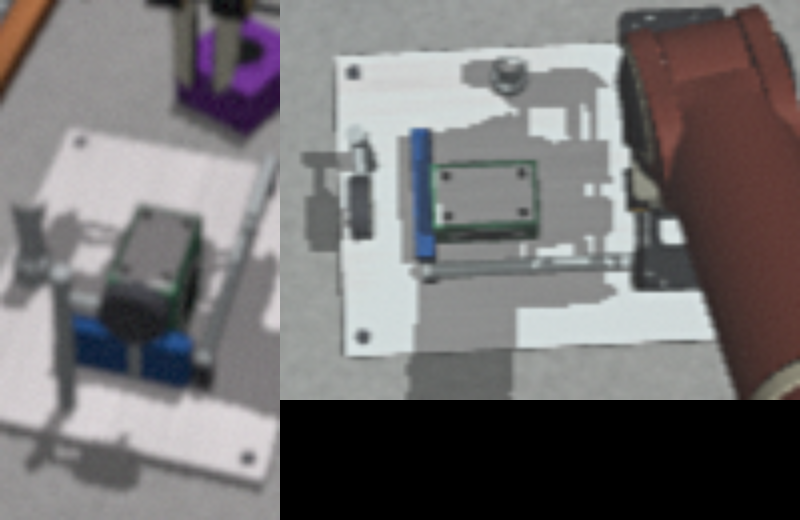

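The views show the casting upright and square. Its +y end meets the blue stop in the top view (crop x≈433), and the fingers are well clear. I'll do one numeric check of its near edge and then hand in.

```bash
python3 - <<'E'
from h import *
from station import bot
w=np.load("w5.npz");f=np.load("t5.npz")
for uv in((308,227),(481,226)):print("near edge wrist",wpt(w,(160+uv[0]/2.5,uv[1]/2.5),97).round(1))
for uv in((433-280,161),(433-280,229),(537-280,160),(538-280,227)):print("top",tof(ray(f,(265+uv[0]/4,155+uv[1]/4),97)).round(1))
s=bot.read_state();print(s["wrist_force"].round(1),np.abs(s["joint_velocities"]).max())
print(bot.sign_off())
E
```

```text
near edge wrist [-35.5   9.   97. ]
near edge wrist [13.2  9.1 97. ]
top [15.2 86.3 97. ]
top [-35.8  88.4  97. ]
top [12.3  8.9 97. ]
top [-38.   10.6  97. ]
[-0.8 -0.5 -0. ] 0.007312215426972695
the job is handed in; nothing more can be done
None
```

The green casting now stands upright on its foot with its +y end against the blue stop. I handed the job in at about 12.4 s on the clock, with the fingers clear of it.

- **Righting:** I pushed the casting's upper edge slowly with one finger until it rocked back and stood. The other finger waited on its far side to stop it toppling.
- **Sliding:** I pushed low on its -y end with both fingertips. At the stop the casting ceased moving and the force rose from about 5 N to 16.5 N.
- **Last checks:**
  - The -y edge measures y ≈ 9.0 and 9.1 mm from the wrist camera, where 10 mm is expected when flush. It is square to the stop within that reading.
  - The top camera puts the +y end at 86–88 mm, where 90 mm is expected. That is a coarser reading, slightly more than the 2 mm calibration error.
  - The wrist force is about zero.
- **One slip:** before lifting off, I moved the fingers the wrong way by about 20 mm, and the far finger pushed the standing casting sideways. It now stands centred near fixture x ≈ -11 mm instead of 0. It stayed upright and is still well within the stop's ±50 mm width, so I did not recentre it.
- **Bystanders:** I saw nothing else disturbed in the views I took. I did not measure the bystanders' positions again.

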